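# Check the pug mill's gear oil with the dipstick

## Task

Check the gear oil of the pug mill: take the wiped dipstick from the wooden rest, slide it into the slanted dip tube without forcing it until its collar stops on the mouth, and draw it right out again. Then hold it steady and level, with its tip over the middle of the newspaper and at least a hand's width (10 cm) above the table, so that the marks can be read: finish while still holding it like this. Leave everything else on the table where it is.

Things in the scene. Friction and masses are not known exactly. Their poses are not given: they have to be found in the camera images.
- dipstick: Gear-oil dipstick, 0.11 kg, on one axis: steel rod 8 mm thick with two ring grooves near its rounded tip, steel stop collar 34 mm wide and 6 mm thick, round black grip 18 mm thick. Origin: on the axis at the collar's underside. x points to the tip, 130 mm away; the grip runs from x = -6 to -100 mm. It starts level in the notches of the rest, axis 75 mm above the table.
- dipstick_grip (a point): Point on the dipstick's axis 55 mm behind the collar's underside, in the grip: take it here from above; nothing of the rest is within 25 mm along the grip.
- dipstick_tip (a point): The dipstick's tip, on its axis, 130 mm ahead of the collar's underside.
- tube: Steel dip tube rising from the side wall of the mill's gear case, 40 degrees from level, rigid. Origin: centre of its open mouth, 160 mm up; x points down the bore into the case, z square to it and up, y level. Bore 14 mm, straight, free for over 130 mm; outside 20 mm; the last 8 mm flare to 26 mm inside, 32 mm outside. Rod fully home: collar's underside on the mouth's rim, x axes parallel.
- mill: Bench pug mill (clay extruder), fixed, 760 mm long. Origin: under the middle of its gear case (170 x 180 mm, 198 mm tall, breather to 225 mm). The dip tube is on the case's -y side, its mouth at x = -30, y = -152, z = 160 mm. Motor at the -x end, up to 210 mm tall; hopper (255 mm tall, lever 302 mm) and barrel towards +x.
- rest: Wooden tool rest, fixed: base 205 x 70 x 12 mm, two notched uprights 10 mm thick that carry the dipstick by the far end of its grip (x = -88 mm, 76 mm tall) and near its tip (x = 100 mm, 81 mm tall). Origin: on the table under the dipstick's collar; x points the way the tip lies.
- paper: Folded newspaper lying flat, fixed, 190 (x) x 260 (y) x 4 mm, without print; origin at its middle on the table.
- slip_bottle: Bystander: white squeeze bottle with a red nozzle cap, 56 mm wide, 161 mm tall, standing. Origin at the middle of its underside; loose, leave it alone.
- oil_bottle: Bystander: grey bottle with a black cap, 60 mm wide, 150 mm tall, standing. Origin at the middle of its underside; loose, leave it alone.
- ruler: Bystander: aluminium ruler 320 x 30 x 4 mm, lying flat. Origin at the middle of its underside; loose, leave it alone.
- trimming_knife: Bystander: green-handled knife, 177 mm long, 15 mm thick, lying along its x; the origin is at the handle's front end. Loose, leave it alone.
- rib: Bystander: flat wooden throwing rib, 151 x 42 x 5 mm. Origin at the middle of its underside; loose, leave it alone.
- glaze_jar: Bystander: white jar with black lid, 72 mm wide, 90 mm tall. Origin at the middle of its underside; loose, leave it alone.
Mind the look-alikes: they are no part of the job. Leave any green look-alike of the rest alone.

How it is judged:
By the outcome, as a careful person would: the job done as asked, in the order asked, and still so for the second after the job is handed in, while the arm keeps its last pose, push and grip.
It also fails if it takes over 51 s, if anything falls off the work surface, if the arm or the gripper's body presses on something with over 40 N, if the wrist force passes 120 N, or if a joint passes its speed limit or range.

## Robot

A 6-joint arm with a two-finger parallel gripper is mounted at the origin on the work surface. World frame = base frame: x ahead of the robot, y to its left, z up, the work surface at z = 0. Lengths are in m, angles in rad, forces in N, time in s.
With the tool pointing down it reaches from about 0.35 to 0.85 m from the base axis. Payload 8.1 kg.
Tool frame: the origin (TCP) lies between the finger pads; the fingertips stand 19 mm ahead of it and the grasp point (between the pads) is the TCP; x points along the fingers, y is the direction in which the jaws open and shut, and the axes are right-handed (so a half turn about x gives the same grasp; the last joint's range is limited). The gripper opens to 93 mm and grips with 3 to 60 N. Pads are 15 mm wide; open, the fingers measure 128 mm over their backs; the gripper's body (75 mm by 188 mm) begins 65 mm behind the grasp point.
Start: joints at [1.043, 0.13, 1.488, -0, 1.523, -0.085], TCP at [0.257, 0.542, 0.238] pointing down, gripper open.
Joint ranges: [-2.96, 2.96], [-0.89, 2.26], [0.02, 2.5], [-1.34, 4.48], [0, 2.73], [-2.66, 2.66]. Speed limits (rad/s): [2.39, 2.39, 2.79, 3.14, 3.14, 3.14].

## Interface

Orientations are given as [roll, pitch, yaw] about the fixed x, y, z axes, in that order (R = Rz(yaw) Ry(pitch) Rx(roll)).
In Python, from cell import r, cams gives the robot as it stands.
- The arm moves only by the shell command python3 -m pendant 'ROWS' [FORCE]. ROWS is JSON, a list of rows, each a list of 3 entries, a list of its own where there are three numbers: the shift along the tool's x, y, z in cm, then the turn, a rotation vector about the tool's x, y, z in degrees, then the opening, from 0 (shut) to 1 (fully open). A call has exactly 5 rows; each row is the pose to reach, as a shift and turn from the pose measured when the call began, along the tool's axes at that moment; what a row does not reach only later rows make up. A row lasts 1/12 s, in which the tool goes at most 41.7 mm and 7.16 degrees, less where a joint would pass 70% of its speed; a pose out of reach is approached as far as the arm can. A call with a gripper value outside its range is refused whole. The fingers move at their own pace and stop on an object; FORCE is the grip in N (left out, the last holds). Time passes only in rows, so rows that repeat a pose let the fingers close, or fill a call up. It gives the time, the measured TCP pose, the force and the opening at its end, in the units of the state.
- r.get_state(): the state, without advancing time (a new reading comes with each control period).
- cams.get_image(name): name is "scene" or "side" or "wrist"; returns (picture, depth): 420x560x3 uint8, blue, green, red; 420x560 float32, m along the optical axis (not along the pixel's ray), 0 where there is no reading.
- cams.camera_info(name): a dict with "fx", "fy", "cx", "cy" (pixels), "R" (3x3) and "t" (3): a world point X has camera coordinates R X + t; the wrist camera has in their place "T_tool_cam" (4x4, takes a point from camera to tool coordinates, whose origin is the TCP and whose axes are the tool frame's). Camera axes: x right, y down, z forward; pixel columns grow to the right and rows downward; lengths in m; the calibration is good to about 2 mm. A picture is of the moment at which its call begins: read the wrist's pose just before it. camera_info takes no time and is no camera call.
- r.close_job(): hands the job in, once; it reports no verdict.
The state is a dict: "time_s": time; "joints": joint angles; "qd": joint speeds; "tau": joint torques, N m; "eef_pos": TCP position; "tcp_rot": TCP orientation; "contact_force": force on the tool from outside, world axes, zero at the start; "moment": the same for the moment, N m; "grip_width": finger opening in m.
Only numpy, scipy, OpenCV 4.12 (cv2) and the standard library are available. Lean on these libraries where they do the work, as an engineer would, in place of code of your own. Each camera call takes 0.05 s, during which the arm holds its last target.

## Working session

There is one attempt and no reset: what is moved stays moved. The work goes in short steps, Python scripts to look and compute and a shell command to move; the robot and the scene stay as the last step left them, time stands still between calls to the robot, and variables do not carry over. Pictures are saved under pics/ and viewed, and the job is handed in when it is done.

```bash
ls; mkdir -p pics
python3 - <<'E'
from cell import r,cams
import cv2,numpy as np
s=r.get_state(); print(s)
for n in ["scene","side"]:
    im,d=cams.get_image(n); cv2.imwrite(f"pics/{n}0.png",im); np.savez(f"pics/{n}0.npz",im=im,d=d)
    print(n,cams.camera_info(n))
print(cams.camera_info("wrist"))
E
```

```text
pics
{'time_s': 0.0, 'joints': array([ 1.04260135e+00,  1.31120516e-01,  1.48927310e+00,  1.14281986e-06,
        1.52300955e+00, -8.53643415e-02]), 'qd': array([-1.90515554e-04,  6.99187272e-05, -1.29442170e-03, -4.56080469e-06,
        1.12417528e-03, -6.12293263e-05]), 'tau': array([ 1.70743493e-03, -5.59851301e+01, -4.91766071e+01,  7.67996768e-02,
        3.53403669e-02, -1.41505434e-04]), 'eef_pos': array([0.25678881, 0.54168064, 0.2366151 ]), 'tcp_rot': array([-1.6567911 ,  1.56898581, -2.09962179]), 'contact_force': array([-0.13315792,  0.38094781,  0.37113782]), 'moment': array([-0.00279021, -0.02116458,  0.01486692]), 'grip_width': 0.09309395093491867}
scene {'fx': 444.9079171894899, 'fy': 444.9079171894899, 'cx': 281.52139449036287, 'cy': 209.8337788959999, 'R': array([[-0.77928189,  0.6266715 ,  0.00160326],
       [ 0.32063118,  0.40090853, -0.85817714],
       [-0.53843791, -0.66824784, -0.51335118]]), 't': array([ 0.40187718, -0.04247024,  1.39387146])}
side {'fx': 412.5287462925883, 'fy': 412.5287462925883, 'cx': 281.2450215221612, 'cy': 212.1953122576897, 'R': array([[ 0.9763692 , -0.21515728, -0.02026162],
       [-0.13882453, -0.5525852 , -0.82181345],
       [ 0.16562287,  0.80520615, -0.56939627]]), 't': array([-0.48951031,  0.17966864,  0.98261027])}
{'fx': 364.23307525787214, 'fy': 364.23307525787214, 'cx': 282.60571451389535, 'cy': 209.4163761789239, 'T_tool_cam': array([[-1.92518229e-03, -3.01942089e-01,  9.53324325e-01,
        -1.45971476e-01],
       [ 9.99998147e-01, -5.96130386e-04,  1.83062765e-03,
         9.50353671e-04],
       [ 1.55620613e-05,  9.53326082e-01,  3.01942678e-01,
        -8.55927723e-02],
       [ 0.00000000e+00,  0.00000000e+00,  0.00000000e+00,
         1.00000000e+00]])}
```

View pics/scene0.png

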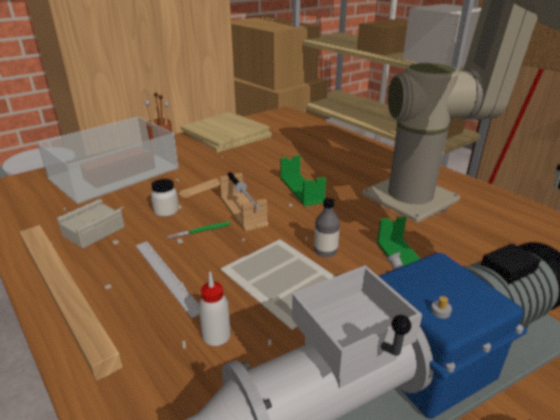

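View pics/side0.png

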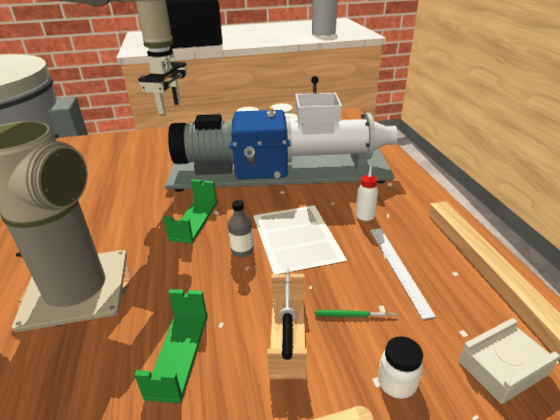

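```bash
cat > h.py <<'E'
import numpy as np,cv2
from cell import r,cams
from scipy.spatial.transform import Rotation as Ro
def ray(n,u,v):
    c=cams.camera_info(n);R=c["R"];t=c["t"]
    d=R.T@np.array([(u-c["cx"])/c["fx"],(v-c["cy"])/c["fy"],1]);return -R.T@t,d
def onz(n,u,v,z):
    o,d=ray(n,u,v);return o+d*(z-o[2])/d[2]
def cloud(n,d,T=None):
    c=cams.camera_info(n);v,u=np.mgrid[:420,:560]
    P=np.stack([(u-c["cx"])/c["fx"]*d,(v-c["cy"])/c["fy"]*d,d],-1)
    if T is None: return (P-c["t"])@c["R"]
    P=P@c["T_tool_cam"][:3,:3].T+c["T_tool_cam"][:3,3]
    return P@T[:3,:3].T+T[:3,3]
def proj(n,X):
    c=cams.camera_info(n);p=c["R"]@np.asarray(X)+c["t"];return p[0]/p[2]*c["fx"]+c["cx"],p[1]/p[2]*c["fy"]+c["cy"]
def tcp():
    s=r.get_state();T=np.eye(4);T[:3,:3]=Ro.from_euler('xyz',s["tcp_rot"]).as_matrix();T[:3,3]=s["eef_pos"];return s,T
E
python3 - <<'E'
from h import *
for n,boxes in {"side":(("dip",(255,260,325,385)),("tube",(215,110,295,190))),"scene":(("dip",(205,160,285,235)),("tube",(370,230,450,290)))}.items():
    z=np.load(f"pics/{n}0.npz");
    for k,(a,b,c,e) in boxes:
        cv2.imwrite(f"pics/{n}_{k}.png",cv2.resize(z["im"][b:e,a:c],None,fx=6,fy=6 if k=="tube" else 4.5,interpolation=cv2.INTER_CUBIC))
d=np.load("pics/side0.npz")["d"];P=cloud("side",d)
for u,v in [(288,272),(288,290),(288,313),(287,345),(250,153),(300,240),(375,195),(232,115)]: print(u,v,P[v,u].round(3))
E
```

```text
288 272 [ 0.486 -0.147  0.077]
288 290 [ 0.473 -0.202  0.078]
288 313 [ 0.458 -0.264  0.081]
287 345 [ 0.439 -0.336  0.081]
250 153 [0.48  0.334 0.132]
300 240 [0.563 0.043 0.004]
375 195 [0.788 0.09  0.083]
232 115 [ 0.532  1.459 -0.179]
```

View pics/side_dip.png

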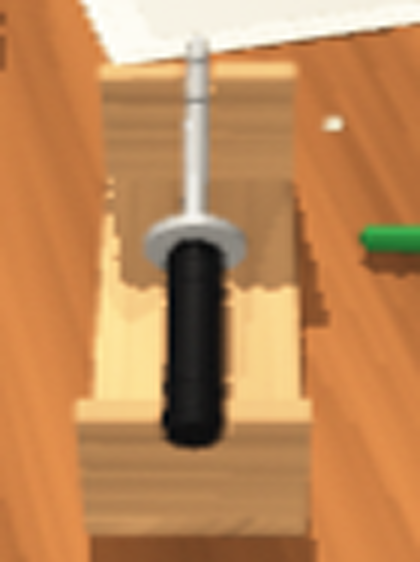

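View pics/side_tube.png

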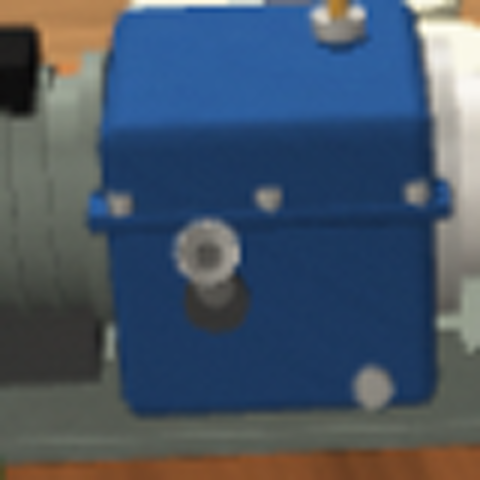

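View pics/scene_dip.png

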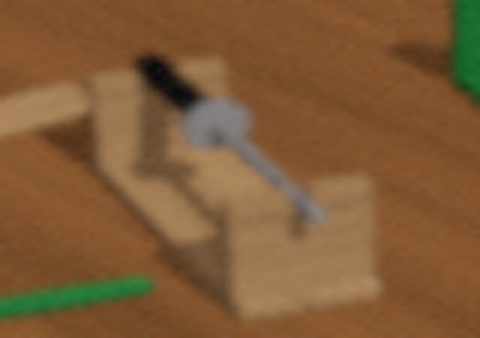

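View pics/scene_tube.png

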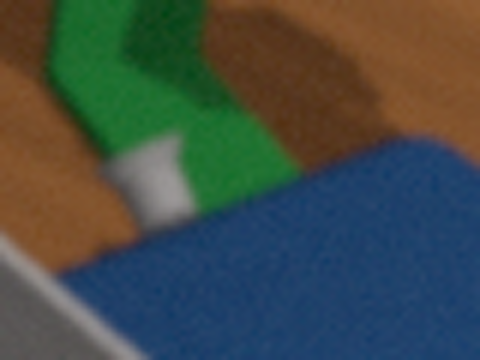

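Run:
```python
from h import *
z=np.load("pics/side0.npz");im=z["im"];P=cloud("side",z["d"])
hsv=cv2.cvtColor(im,cv2.COLOR_BGR2HSV)
blue=cv2.inRange(hsv,(95,120,30),(125,255,255))>0
n,l,st,_=cv2.connectedComponentsWithStats(blue.astype(np.uint8))
k=1+st[1:,4].argmax();print("blue",st[k]);b=l==k
# front face: z 0.03..0.12
m=b&(P[...,2]>.04)&(P[...,2]<.11)&(np.abs(P[...,1]-.4)<.15)
Q=P[m];
for _ in range(4):
    A=np.polyfit(Q[:,0],Q[:,1],1);res=Q[:,1]-np.polyval(A,Q[:,0]);Q=Q[np.abs(res)<2*res.std()+1e-4]
print("face slope yaw",np.degrees(np.arctan(A[0])),"res",res.std(),"n",len(Q),Q[:,0].min(),Q[:,0].max(), "y at .5",np.polyval(A,.5))
M=onz("side",249.25,151.6,.160);print("mouth ray",M)
# ring via circle mask depth near
for v in range(146,159): print([tuple((P[v,u]*1000).round().astype(int)) for u in range(243,257,2)])
# scene view of mouth
print("mouth in scene",proj("scene",M))
# dipstick grip: black pixels
g=(hsv[...,2]<45); g[:300]=0;g[380:]=0;g[:,:275]=0;g[:,300:]=0
ys,xs=np.where(g);print("grip px",len(xs),xs.min(),xs.max(),ys.min(),ys.max())
for v in range(ys.min(),ys.max()+1,5):
    x=xs[ys==v].mean(); print(v,x,onz("side",x,v,.075+.0).round(4), onz("side",x,v,.084).round(4))
```

```text
blue [ 230  110   60   69 3242]
face slope yaw -9.936172456013526 res 0.0020565344679941526 n 835 0.43254454953070526 0.5926579688789254 y at .5 0.3480987653961072
mouth ray [0.47266128 0.28783919 0.16      ]
[(np.int64(462), np.int64(347), np.int64(152)), (np.int64(468), np.int64(348), np.int64(151)), (np.int64(474), np.int64(343), np.int64(152)), (np.int64(480), np.int64(346), np.int64(150)), (np.int64(486), np.int64(344), np.int64(150)), (np.int64(492), np.int64(342), np.int64(151)), (np.int64(498), np.int64(338), np.int64(151))]
[(np.int64(462), np.int64(345), np.int64(149)), (np.int64(468), np.int64(349), np.int64(147)), (np.int64(474), np.int64(343), np.int64(149)), (np.int64(474), np.int64(298), np.int64(170)), (np.int64(480), np.int64(295), np.int64(170)), (np.int64(491), np.int64(340), np.int64(148)), (np.int64(498), np.int64(342), np.int64(146))]
[(np.int64(461), np.int64(346), np.int64(146)), (np.int64(467), np.int64(342), np.int64(147)), (np.int64(468), np.int64(300), np.int64(167)), (np.int64(474), np.int64(299), np.int64(166)), (np.int64(480), np.int64(298), np.int64(16
[... 3361 characters left out ...]
(495), np.int64(336), np.int64(112))]
mouth in scene (np.float64(391.6968140001703), np.float64(254.674207853119))
grip px 395 282 291 314 358
314 287.0 [ 0.4569 -0.2609  0.075 ] [ 0.4552 -0.2687  0.084 ]
319 287.0 [ 0.4541 -0.2731  0.075 ] [ 0.4525 -0.2807  0.084 ]
324 287.0 [ 0.4513 -0.2849  0.075 ] [ 0.4497 -0.2923  0.084 ]
329 287.0 [ 0.4487 -0.2965  0.075 ] [ 0.4471 -0.3037  0.084 ]
334 287.0 [ 0.446  -0.3077  0.075 ] [ 0.4445 -0.3148  0.084 ]
339 287.0 [ 0.4435 -0.3187  0.075 ] [ 0.442  -0.3257  0.084 ]
344 287.0 [ 0.441  -0.3295  0.075 ] [ 0.4395 -0.3362  0.084 ]
349 287.0 [ 0.4386 -0.34    0.075 ] [ 0.4371 -0.3466  0.084 ]
354 286.5 [ 0.4353 -0.35    0.075 ] [ 0.4339 -0.3565  0.084 ]
```

Run:
```python
from h import *
z=np.load("pics/side0.npz");im=z["im"]
# rod rows 276..300: bright, low saturation
hsv=cv2.cvtColor(im,cv2.COLOR_BGR2HSV)
for v in range(264,312,2):
    row=(hsv[v,276:302,1]<60)&(hsv[v,276:302,2]>90); xs=np.where(row)[0]+276
    if len(xs): print(v,xs.min(),xs.max(),onz("side",xs.mean(),v,.075).round(4))
# paper
pm=((hsv[...,1]<60)&(hsv[...,2]>140)).astype(np.uint8);pm[:200]=0;pm[275:]=0;pm[:,:250]=0;pm[:,346:]=0
pm=cv2.morphologyEx(pm,cv2.MORPH_CLOSE,np.ones((7,7)));pm=cv2.morphologyEx(pm,cv2.MORPH_OPEN,np.ones((7,7)))
c=max(cv2.findContours(pm,0,2)[0],key=cv2.contourArea)
W=np.array([onz("side",*p[0],.004)[:2] for p in c],np.float32)
print("paper",cv2.minAreaRect(W))
```

```text
264 276 301 [ 0.493  -0.1204  0.075 ]
266 276 301 [ 0.4915 -0.1268  0.075 ]
268 276 301 [ 0.49   -0.1332  0.075 ]
270 276 295 [ 0.4821 -0.1379  0.075 ]
272 276 288 [ 0.4732 -0.1424  0.075 ]
274 287 288 [ 0.4835 -0.1514  0.075 ]
276 286 288 [ 0.481  -0.1572  0.075 ]
278 286 289 [ 0.4807 -0.1635  0.075 ]
280 286 289 [ 0.4793 -0.1694  0.075 ]
282 286 289 [ 0.4779 -0.1753  0.075 ]
284 286 289 [ 0.4766 -0.1811  0.075 ]
286 286 289 [ 0.4752 -0.1869  0.075 ]
288 286 289 [ 0.4739 -0.1926  0.075 ]
290 286 289 [ 0.4726 -0.1982  0.075 ]
292 286 289 [ 0.4713 -0.2037  0.075 ]
294 286 289 [ 0.47   -0.2092  0.075 ]
296 286 289 [ 0.4687 -0.2147  0.075 ]
298 286 289 [ 0.4675 -0.2201  0.075 ]
300 286 289 [ 0.4662 -0.2254  0.075 ]
302 286 288 [ 0.464  -0.2304  0.075 ]
304 286 288 [ 0.4628 -0.2356  0.075 ]
306 286 288 [ 0.4616 -0.2408  0.075 ]
308 283 290 [ 0.4594 -0.2457  0.075 ]
310 281 293 [ 0.4592 -0.251   0.075 ]
paper ((0.5566158890724182, 0.0601213276386261), (0.19093015789985657, 0.26399680972099304), 2.634122610092163)
```

```bash
cat >> h.py <<'E'
def ax(approach,zdir):
    x=np.array(approach,float);x/=np.linalg.norm(x);z=np.array(zdir,float);z-=x*(z@x);z/=np.linalg.norm(z)
    return np.stack([x,np.cross(z,x),z],1)
def go(p,R,q=True):
    s,T=tcp();d=T[:3,:3].T@(np.array(p)-T[:3,3])*100;w=Ro.from_matrix(T[:3,:3].T@R).as_rotvec(degrees=True)
    print("t",round(s["time_s"],2),"shift cm",d.round(2),"turn",w.round(1),"|",np.linalg.norm(d).round(1),np.linalg.norm(w).round(1),"J",s["joints"].round(2),"F",s["contact_force"].round(1),"M",s["moment"].round(2),"w",round(s["grip_width"],4))
mouth=np.array([.4727,.2878,.160]);psi=np.radians(-9.9)
hd=np.array([-np.sin(psi),np.cos(psi),0]);c40,s40=np.cos(np.radians(40)),np.sin(np.radians(40))
tx=c40*hd-s40*np.array([0,0,1])      # tube x
tapp=-s40*hd-c40*np.array([0,0,1])   # tool approach when inserting
sd=np.array([np.cos(np.radians(76.6)),np.sin(np.radians(76.6)),0])
grip=np.array([.444,-.314,.075])
E
python3 - <<'E'
from h import *
s,T=tcp();print(T.round(3))
Rg=ax([0,0,-1],sd);go(grip+[0,0,.12],Rg);go(grip+[0,0,.12],ax([0,0,-1],-sd))
Ri=ax(tapp,tx)
for k in (0,.15): go(mouth-tx*(.055+k),Ri)
for n,u,v in (("side",240,253),("side",367,217),("side",402,385)): print(onz(n,u,v,0))
E
```

```text
[[-0.001  0.428  0.904  0.257]
 [-0.001  0.904 -0.428  0.542]
 [-1.    -0.002 -0.     0.237]
 [ 0.     0.     0.     1.   ]]
t 0.1 shift cm [  4.28 -69.29  53.58] turn [-1.02e+02 -1.00e-01  1.00e-01] | 87.7 102.0 J [ 1.04  0.13  1.49 -0.    1.52 -0.09] F [-0.6 -0.3  0.7] M [-0.03 -0.06  0.02] w 0.0929
t 0.1 shift cm [  4.28 -69.29  53.58] turn [78.   0.1  0.1] | 87.7 78.0 J [ 1.04  0.13  1.49 -0.    1.52 -0.09] F [-0.6 -0.3  0.7] M [-0.03 -0.06  0.02] w 0.0929
t 0.1 shift cm [  4.16 -17.75  31.51] turn [-100.6   27.8  -36.6] | 36.4 110.6 J [ 1.04  0.13  1.49 -0.    1.52 -0.09] F [-0.6 -0.3  0.7] M [-0.03 -0.06  0.02] w 0.0929
t 0.1 shift cm [ -5.46 -28.84  34.57] turn [-100.6   27.8  -36.6] | 45.4 110.6 J [ 1.04  0.13  1.49 -0.    1.52 -0.09] F [-0.6 -0.3  0.7] M [-0.03 -0.06  0.02] w 0.0929
[0.39847932 0.03262798 0.        ]
[0.77887976 0.10426691 0.        ]
[ 0.63832433 -0.40998713  0.        ]
```

```bash
python3 -m pendant '[[[-4,0,0],[0,0,0],1],[[-7,-2,3],[7,0,0],1],[[-10,-4,6],[14,0,0],1],[[-11,-6,9.5],[21,0,0],1],[[-11,-8.5,12.5],[28,0,0],1]]' 20
python3 - <<'E'
from h import *
go(grip+[0,0,.25],ax([0,0,-1],-sd))
E
```

```text
time_s: 0.52
eef_pos: [0.3318, 0.4172, 0.3499]
tcp_rot: [1.617, 1.567, 0.681]
contact_force: [1.6, 0.3, 0.8]
grip_width: 0.0927
t 0.52 shift cm [  2.35 -34.33  65.53] turn [49.8 -0.1 -0.2] | 74.0 49.8 J [ 0.8  -0.07  1.49 -0.    1.72  0.17] F [1.6 0.3 0.8] M [-0.04  0.02  0.  ] w 0.0927
```

```bash
python3 -m pendant '[[[0,-1.8,3.6],[7,0,0],1],[[0,-3.6,7.2],[14,0,0],1],[[0,-5.4,10.8],[21,0,0],1],[[0,-7.2,14.4],[28,0,0],1],[[0,-9,18],[35,0,0],1]]'
python3 - <<'E'
from h import *
go(grip+[0,0,.25],ax([0,0,-1],-sd))
E
```

```text
time_s: 0.93
eef_pos: [0.3657, 0.217, 0.3492]
tcp_rot: [2.233, 1.567, 0.681]
contact_force: [0.7, 0.5, -0.4]
grip_width: 0.0931
t 0.93 shift cm [ 2.32  6.85 53.24] turn [14.4 -0.1 -0.1] | 53.7 14.4 J [ 0.41 -0.37  1.75  0.    1.76  0.4 ] F [ 0.7  0.5 -0.4] M [-0.11  0.02 -0.03] w 0.0931
```

```bash
python3 -m pendant '[[[0,0.5,4],[3,0,0],1],[[0,1,8],[6,0,0],1],[[0,1.5,12],[9,0,0],1],[[0,2.2,16],[12,0,0],1],[[0,3,20],[14,0,0],1]]'
python3 - <<'E'
from h import *
go(grip+[0,0,.25],ax([0,0,-1],-sd))
E
```

```text
time_s: 1.35
eef_pos: [0.3989, 0.0157, 0.3488]
tcp_rot: [2.423, 1.567, 0.623]
contact_force: [1.1, -0.4, -0.3]
grip_width: 0.0931
t 1.35 shift cm [ 2.32 11.86 31.1 ] turn [ 0.3 -0.2 -0.1] | 33.4 0.4 J [-0.09 -0.45  1.8   0.    1.78  0.14] F [ 1.1 -0.4 -0.3] M [-0.05  0.06 -0.07] w 0.0931
```

```bash
python3 -m pendant '[[[0,1.5,4],[0,0,0],1],[[0,3,8],[0,0,0],1],[[0,4.5,12],[0,0,0],1],[[0,6,15.5],[0,0,0],1],[[0,7.5,19],[0,0,0],1]]'; python3 -m pendant '[[[0.5,1,3],[0,0,0],1],[[1,2,6],[0,0,0],1],[[2,3,9],[0,0,0],1],[[3,4,11.5],[0,0,0],1],[[4,4.4,12],[0,0,0],1]]'
python3 - <<'E'
from h import *
go(grip+[0,0,.20],ax([0,0,-1],-sd))
s,T=tcp();im,d=cams.get_image("wrist");cv2.imwrite("pics/w1.png",im);np.savez("pics/w1.npz",im=im,d=d,T=T)
E
```

```text
time_s: 1.77
eef_pos: [0.4284, -0.1887, 0.3482]
tcp_rot: [2.427, 1.567, 0.626]
contact_force: [1.0, 1.6, 1.0]
grip_width: 0.0933
time_s: 2.18
eef_pos: [0.4433, -0.319, 0.3063]
tcp_rot: [2.725, 1.568, 0.922]
contact_force: [0.8, 0.0, -0.1]
grip_width: 0.0932
t 2.18 shift cm [ 3.13 -0.05 -0.49] turn [ 0.1 -0.1 -0.1] | 3.2 0.2 J [-0.72 -0.03  1.53  0.    1.64 -0.49] F [ 0.8  0.  -0.1] M [-0.05  0.   -0.01] w 0.0932
```

View pics/w1.png

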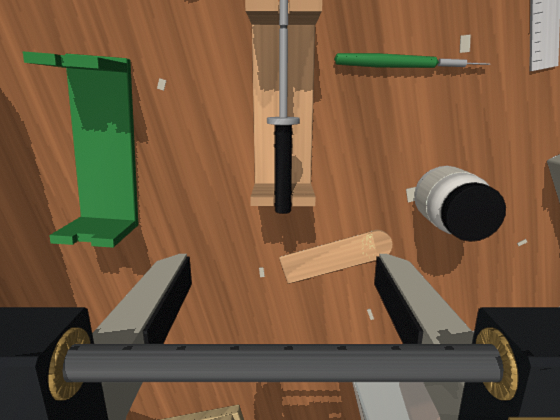

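```bash
cat >> h.py <<'E'
def wonz(T,u,v,z):
    c=cams.camera_info("wrist");W=T@c["T_tool_cam"];d=W[:3,:3]@np.array([(u-c["cx"])/c["fx"],(v-c["cy"])/c["fy"],1]);o=W[:3,3]
    return o+d*(z-o[2])/d[2]
E
python3 - <<'E'
from h import *
z=np.load("pics/w1.npz");im=z["im"];T=z["T"];hsv=cv2.cvtColor(im,cv2.COLOR_BGR2HSV)
def run(v,m):
    xs=np.where(m[v,265:300])[0]+265;return xs.min(),xs.max()
k=hsv[...,2]<40
for v in (135,155,175,195,205): a,b=run(v,k);print(v,a,b,wonz(T,(a+b)/2,v,.075).round(4))
w=(hsv[...,1]<50)&(hsv[...,2]>60)
for v in (15,30,60,90,105,): a,b=run(v,w);print(v,a,b,wonz(T,(a+b)/2,v,.075).round(4))
ys=np.where(k[110:230,283])[0]+110;print(ys.min(),ys.max(),"end",wonz(T,283,ys.max()+.5,.075).round(4), "collar rows",wonz(T,283,117,.075).round(4),wonz(T,283,125,.075).round(4))
E
```

```text
135 276 290 [ 0.4542 -0.2731  0.075 ]
155 276 290 [ 0.4495 -0.293   0.075 ]
175 276 290 [ 0.4447 -0.3136  0.075 ]
195 275 290 [ 0.4391 -0.3347  0.075 ]
205 275 290 [ 0.4365 -0.3456  0.075 ]
15 279 287 [ 0.4795 -0.1661  0.075 ]
30 279 287 [ 0.4766 -0.1784  0.075 ]
60 279 287 [ 0.4706 -0.204   0.075 ]
90 280 286 [ 0.4643 -0.2307  0.075 ]
105 280 286 [ 0.461  -0.2445  0.075 ]
125 212 end [ 0.4351 -0.354   0.075 ] collar rows [ 0.4583 -0.2558  0.075 ] [ 0.4565 -0.2634  0.075 ]
```

```bash
python3 -m pendant '[[[4,0,-0.3],[0,0,0],1],[[8,0,-0.5],[0,0,0],1],[[12,0,-0.6],[0,0,0],1],[[15,0,-0.6],[0,0,0],1],[[17.5,0,-0.6],[0,0,0],1]]'
python3 - <<'E'
from h import *
go([.4445,-.3135,.075],ax([0,0,-1],-sd))
E
```

```text
time_s: 2.65
eef_pos: [0.4433, -0.3082, 0.1256]
tcp_rot: [-2.465, 1.562, 2.016]
contact_force: [0.0, -0.4, 0.2]
grip_width: 0.0934
t 2.65 shift cm [5.05 0.27 0.52] turn [ 0.1 -0.4  0.3] | 5.1 0.5 J [-0.7   0.06  1.77  0.    1.32 -0.47] F [ 0.  -0.4  0.2] M [-0.1   0.04  0.05] w 0.0934
```

```bash
python3 -m pendant '[[[1.5,0.2,0.4],[0,0,0],1],[[3,0.2,0.5],[0,-0.4,0.3],1],[[4.3,0.2,0.5],[0,-0.4,0.3],1],[[5,0.2,0.5],[0,-0.4,0.3],1],[[5,0.2,0.5],[0,-0.4,0.3],1]]'
python3 - <<'E'
from h import *
go([.4445,-.3135,.075],ax([0,0,-1],-sd))
E
```

```text
time_s: 3.07
eef_pos: [0.4432, -0.3118, 0.074]
tcp_rot: [-2.0, 1.568, 2.481]
contact_force: [0.8, -1.0, -0.9]
grip_width: 0.0933
t 3.07 shift cm [-0.1   0.17  0.14] turn [ 0.2 -0.1  0.1] | 0.2 0.2 J [-0.71  0.12  1.81 -0.    1.21 -0.48] F [ 0.8 -1.  -0.9] M [-0.1   0.11 -0.03] w 0.0933
```

```bash
python3 -m pendant '[[[-0.1,0.2,0.1],[0,0,0],1],[[-0.1,0.2,0.1],[0,0,0],0.6],[[-0.1,0.2,0.1],[0,0,0],0.3],[[-0.1,0.2,0.1],[0,0,0],0],[[-0.1,0.2,0.1],[0,0,0],0]]' 30;python3 -m pendant '[[[0,0,0],[0,0,0],0],[[0,0,0],[0,0,0],0],[[0,0,0],[0,0,0],0],[[0,0,0],[0,0,0],0],[[0,0,0],[0,0,0],0]]'
python3 - <<'E'
from h import *
go([.4445,-.3135,.075],ax([0,0,-1],-sd))
E
```

```text
time_s: 3.48
eef_pos: [0.4453, -0.3136, 0.0758]
tcp_rot: [-1.969, 1.569, 2.513]
contact_force: [-0.7, -0.3, 1.2]
grip_width: 0.0707
time_s: 3.9
eef_pos: [0.4452, -0.3135, 0.0757]
tcp_rot: [-1.966, 1.569, 2.515]
contact_force: [-0.7, -0.0, 0.5]
grip_width: 0.0372
t 3.9 shift cm [ 0.07 -0.07  0.02] turn [ 0.2 -0.   0.1] | 0.1 0.2 J [-0.71  0.12  1.8  -0.    1.22 -0.48] F [-0.7 -0.   0.5] M [-0.06  0.07 -0.  ] w 0.0372
```

```bash
for i in 1; do python3 -m pendant '[[[0,0,0],[0,0,0],0],[[0,0,0],[0,0,0],0],[[0,0,0],[0,0,0],0],[[0,0,0],[0,0,0],0],[[0,0,0],[0,0,0],0]]' 35; done; python3 -m pendant '[[[0,0,0],[0,0,0],0],[[0,0,0],[0,0,0],0],[[0,0,0],[0,0,0],0],[[0,0,0],[0,0,0],0],[[-0.3,0,0],[0,0,0],0]]'
python3 - <<'E'
from h import *
go([.4445,-.3135,.075],ax([0,0,-1],-sd))
E
```

```text
time_s: 4.32
eef_pos: [0.4452, -0.3135, 0.0757]
tcp_rot: [-1.988, 1.569, 2.493]
contact_force: [-0.5, 0.4, -0.1]
grip_width: 0.0169
time_s: 4.73
eef_pos: [0.4448, -0.3132, 0.0781]
tcp_rot: [-2.002, 1.568, 2.48]
contact_force: [-0.2, 0.3, -0.5]
grip_width: 0.0172
t 4.73 shift cm [ 0.31 -0.02  0.04] turn [ 0.2 -0.1  0.1] | 0.3 0.2 J [-0.71  0.12  1.8  -0.    1.22 -0.48] F [-0.2  0.3 -0.5] M [-0.11  0.17  0.03] w 0.0172
```

```bash
python3 -m pendant '[[[-2,0,0],[0,0,0],0],[[-4,0,0],[0,0,0],0],[[-7,0,0],[0,0,0],0],[[-10,0,0],[0,0,0],0],[[-13,0,0],[0,0,0],0]]'; python3 -m pendant '[[[-3,0,0],[0,0,0],0],[[-6,0,0],[0,0,0],0],[[-8,0,0],[0,0,0],0],[[-9,0,0],[0,0,0],0],[[-9,0,0],[0,0,0],0]]'
python3 - <<'E'
from h import *
go(mouth-tx*.24,ax(tapp,-tx))
im,d=cams.get_image("side");cv2.imwrite("pics/s2.png",im);np.savez("pics/s2.npz",im=im,d=d)
s,T=tcp();im,d=cams.get_image("wrist");cv2.imwrite("pics/w2.png",im)
E
```

```text
time_s: 5.15
eef_pos: [0.4447, -0.3131, 0.2093]
tcp_rot: [-2.003, 1.567, 2.478]
contact_force: [1.2, -1.6, -1.2]
grip_width: 0.0173
time_s: 5.57
eef_pos: [0.4459, -0.314, 0.3023]
tcp_rot: [0.916, 1.57, -0.886]
contact_force: [1.3, -0.7, -1.0]
grip_width: 0.0167
t 5.57 shift cm [ -1.24 -10.09 -40.85] turn [ -3.2 -39.9   1.1] | 42.1 40.1 J [-0.71 -0.04  1.54 -0.    1.63 -0.48] F [ 1.3 -0.7 -1. ] M [-0.14  0.12  0.02] w 0.0167
```

View pics/s2.png

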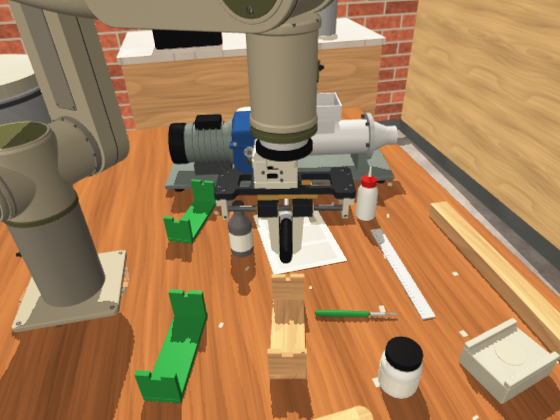

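View pics/w2.png

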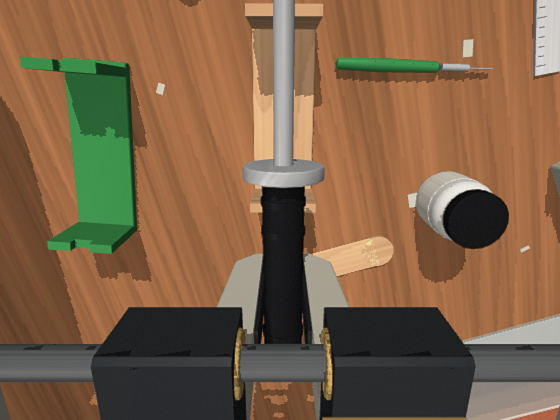

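```bash
cat >> h.py <<'E'
def stick(tag):
    s,T=tcp();im,d=cams.get_image("wrist");cv2.imwrite(f"pics/{tag}.png",im)
    P=cloud("wrist",d,np.eye(4))
    hsv=cv2.cvtColor(im,cv2.COLOR_BGR2HSV)
    for v in (5,40,80,120,150):
        m=(np.abs(P[v,:,1])<.012)&(P[v,:,0]<.05)&(P[v,:,0]>-.05);us=np.where(m)[0]
        if len(us): print(v,us.min(),us.max(),"top x %.1f y %.1f z %.1f mm"%(1e3*np.percentile(P[v,us,0],20),1e3*P[v,us,1].mean(),1e3*np.median(P[v,us,2])))
    m=(np.abs(P[...,1])<.03)&(np.abs(P[...,0])<.03)&(P[...,2]<-.03)&(P[...,2]>-.075)
    m&=(np.abs(P[...,1])>.011)
    Q=P[m]; print("collar pts",len(Q),(Q.mean(0)*1e3).round(1),(Q.min(0)*1e3).round(1),(Q.max(0)*1e3).round(1))
    return T,im,P
E
python3 - <<'E'
from h import *
stick("w3")
E
```

```text
5 273 294 top x -0.8 y -0.3 z -116.4 mm
40 273 293 top x -1.3 y -0.5 z -105.0 mm
80 273 293 top x -0.9 y -0.4 z -91.2 mm
120 273 293 top x -0.9 y -0.4 z -76.5 mm
150 274 292 top x -1.5 y -0.4 z -64.8 mm
collar pts 526 [ -3.9  -2.  -56.8] [-10.8 -17.1 -59. ] [ 14.4  16.  -52.8]
```

```bash
python3 -m pendant '[[[-1,-0.8,-3.5],[0,0,0],0],[[-2,-1.6,-7],[0,0,0],0],[[-3,-2.5,-10.5],[0,0,0],0],[[-4,-3.5,-14],[0,0,0],0],[[-4,-4.5,-17.5],[0,0,0],0]]'; python3 -m pendant '[[[0,-0.8,-3.5],[0,0,0],0],[[0,-1.6,-7],[0,0,0],0],[[0,-2.5,-10.5],[0,0,0],0],[[0,-3.5,-14],[0,-2,0],0],[[0,-4.5,-17.5],[0,-5,0],0]]'
python3 - <<'E'
from h import *
go(mouth-tx*.227-tapp*.0015,ax(tapp,-tx))
E
```

```text
time_s: 6.13
eef_pos: [0.4404, -0.1309, 0.3377]
tcp_rot: [-1.997, 1.564, 2.483]
contact_force: [1.4, 0.7, -1.5]
grip_width: 0.0174
time_s: 6.55
eef_pos: [0.4357, 0.0506, 0.3365]
tcp_rot: [-0.098, 1.484, -1.902]
contact_force: [1.8, 0.8, -2.1]
grip_width: 0.0172
t 6.55 shift cm [ 2.36 -0.82 -6.9 ] turn [ -3.1 -35.1   1.8] | 7.3 35.2 J [ 0.06 -0.29  1.71 -0.08  1.75  0.28] F [ 1.8  0.8 -2.1] M [-0.06  0.06  0.02] w 0.0172
```

```bash
python3 -m pendant '[[[0,-0.2,-1],[-0.6,-7,0.4],0],[[0,-0.4,-2],[-1.2,-14,0.7],0],[[0,-0.6,-3],[-1.8,-21,1.1],0],[[0,-0.8,-4],[-2.4,-28,1.4],0],[[0,-0.8,-5],[-3.1,-35,1.8],0]]'
python3 - <<'E'
from h import *
go(mouth-tx*.227-tapp*.0015,ax(tapp,-tx))
E
```

```text
time_s: 6.97
eef_pos: [0.439, 0.102, 0.3313]
tcp_rot: [-0.0, 0.867, -1.741]
contact_force: [0.0, -1.5, -1.4]
grip_width: 0.0173
t 6.97 shift cm [ 0.82  0.13 -2.78] turn [ 0.1  0.3 -0.1] | 2.9 0.4 J [ 0.52  0.08  1.53 -0.57  1.96  0.58] F [ 0.  -1.5 -1.4] M [ 0.34 -0.01  0.02] w 0.0173
```

```bash
python3 -m pendant '[[[0.3,0.1,-0.5],[0,0,0],0],[[0.6,0.1,-1],[0,0.3,0],0],[[0.8,0.1,-1.2],[0,0.3,0],0],[[0.8,0.1,-1.2],[0,0.3,0],0],[[0.8,0.1,-1.2],[0,0.3,0],0]]'
python3 - <<'E'
from h import *
go(mouth-tx*.227-tapp*.0015,ax(tapp,-tx))
for n in ("side","scene"):
    im,d=cams.get_image(n);cv2.imwrite(f"pics/{n}4.png",im);np.savez(f"pics/{n}4.npz",im=im,d=d)
    a,b,c,e=(190,70,310,190) if n=="side" else (330,180,450,300)
    cv2.imwrite(f"pics/{n}4c.png",cv2.resize(im[b:e,a:c],None,fx=5,fy=5,interpolation=cv2.INTER_CUBIC))
s,T=tcp()
coll=(T@[.0015,-.0004,-.057,1])[:3];ti=(T@[.0015,-.0004,-.187,1])[:3]
print("tip",ti,"side",proj("side",ti),"scene",proj("scene",ti),"coll",proj("side",coll),proj("scene",coll))
im,d=cams.get_image("wrist");cv2.imwrite("pics/w4.png",im)
E
```

```text
time_s: 7.38
eef_pos: [0.4408, 0.1045, 0.3185]
tcp_rot: [0.003, 0.875, -1.741]
contact_force: [0.3, -0.9, -0.4]
grip_width: 0.017
t 7.38 shift cm [ 0.04 -0.01 -1.74] turn [-0.  -0.1 -0.1] | 1.7 0.2 J [ 0.52  0.09  1.54 -0.56  1.94  0.6 ] F [ 0.3 -0.9 -0.4] M [ 0.3   0.02 -0.  ] w 0.017
tip [0.46530079 0.24517667 0.19790026] side (np.float64(248.09363899084022), np.float64(146.21262510810539)) scene (np.float64(379.45190470574636), np.float64(227.66224935014128)) coll (np.float64(244.90822021295992), np.float64(133.00572954780898)) (np.float64(352.5398374929763), np.float64(170.09932919201452))
```

View pics/side4c.png

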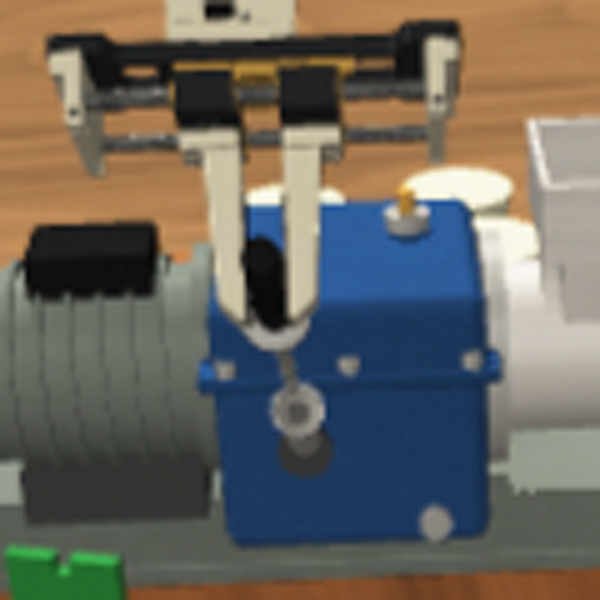

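View pics/scene4c.png

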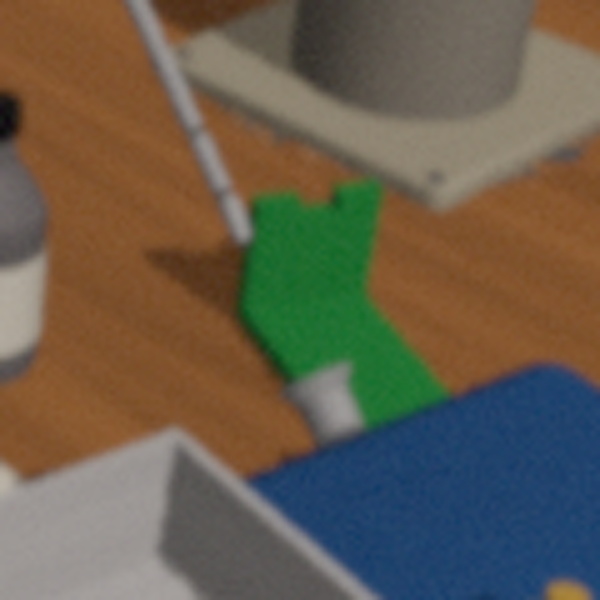

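View pics/w4.png

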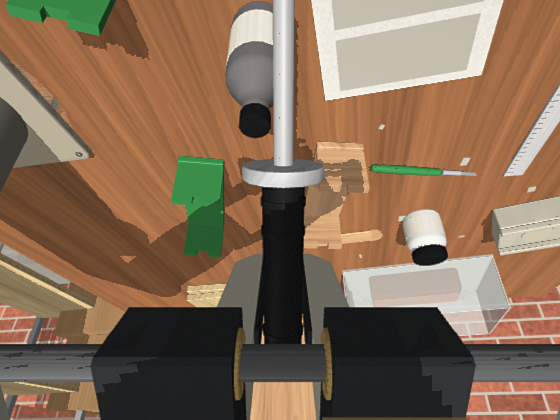

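```bash
python3 - <<'E'
from h import *
from scipy.optimize import least_squares
ex=np.array([np.cos(psi),np.sin(psi),0]);ez=np.cross(tx,ex)
def draw(m,tag):
  for n,(a,b,k) in {"side":(235,135,16),"scene":(375,240,16)}.items():
    im=np.load(f"pics/{n}4.npz")["im"][b:b+35,a:a+35];im=cv2.resize(im,None,fx=k,fy=k,interpolation=cv2.INTER_CUBIC)
    for rad,off,col in ((.016,0,(0,0,255)),(.013,0,(0,255,255)),(.010,.008,(255,0,255))):
        c=np.array([((np.array(proj(n,m+off*tx+rad*(np.cos(t)*ex+np.sin(t)*ez)))-[a,b]+.5)*k) for t in np.linspace(0,6.3,60)])
        cv2.polylines(im,[c.astype(int)],True,col,1)
    cv2.imwrite(f"pics/{n}_{tag}.png",im)
draw(mouth,"ov")
u1,u2=(249.2,151.7),(393.9,254.9)
f=lambda X:np.r_[np.array(proj("side",X))-u1,np.array(proj("scene",X))-u2]
s=least_squares(f,mouth);print(s.x,s.fun)
E
python3 -c "
import cv2;a=cv2.imread('pics/side_ov.png');b=cv2.imread('pics/scene_ov.png')
cv2.imwrite('pics/ov.png',cv2.resize(cv2.hconcat([a,b]),(800,400)))"
```

```text
[0.47110646 0.29096585 0.15982247] [-0.63670516 -0.44922554 -0.42182283  0.3018528 ]
```

View pics/ov.png

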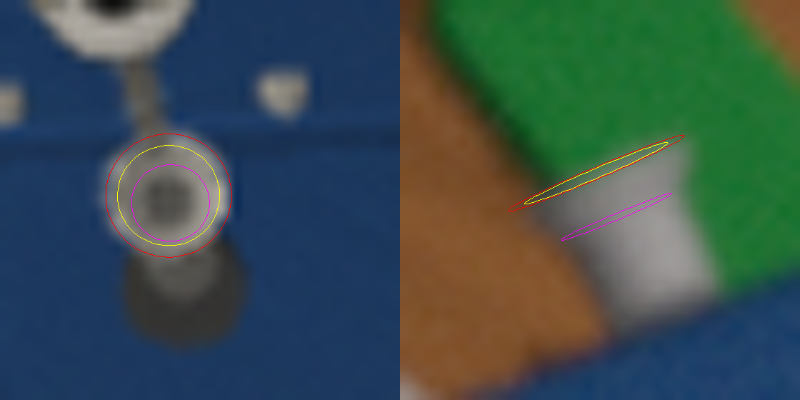

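Run:
```python
from h import *
s,T=tcp()
pt=lambda z:(T@[.0015,-.0004,z,1])[:3]
L={n:np.array([proj(n,pt(z)) for z in np.linspace(-.065,-.187,40)]) for n in("side","scene")}
im=np.load("pics/side4.npz")["im"].astype(int);hs=cv2.cvtColor(im.astype(np.uint8),cv2.COLOR_BGR2HSV)
for v in range(136,148): print(v, "pred %.2f"%np.interp(v,L["side"][:,1],L["side"][:,0]), hs[v,241:256,1])
im=np.load("pics/scene4.npz")["im"];hs=cv2.cvtColor(im,cv2.COLOR_BGR2HSV)
for v in range(186,230,4):
    p=np.interp(v,L["scene"][:,1],L["scene"][:,0]);a=int(p)-8;w=np.clip(110-hs[v,a:a+17,1].astype(float),0,None);print(v,"pred %.2f"%p,"obs %.2f"%((w*np.arange(a,a+17)).sum()/w.sum()))
```

```text
136 pred 245.61 [ 18  17  20  23  20  18  17  16  19  12  84 177 177 179 180]
137 pred 245.85 [ 20  18  18  18  19  19  19  18  16  16 160 180 177 179 182]
138 pred 246.09 [ 12  16  17  17  19  19  18  16  15 135 181 181 176 180 179]
139 pred 246.33 [ 62   2   9  14  16  20  17  18 138 180 177 180 180 180 180]
140 pred 246.57 [172 144 114  70  32  19   3 104 175 180 180 181 176 181 180]
141 pred 246.81 [175 177 183 155  78  19  10  63 179 178 181 181 178 178 180]
142 pred 247.05 [178 181 180 175 123  22  22  29 158 178 176 178 178 183 177]
143 pred 247.29 [179 181 180 177 127   6  18  22 128 177 177 177 177 179 178]
144 pred 247.53 [178 178 178 180 141  54  19   7 118 179 178 176 176 176 177]
145 pred 247.77 [180 179 179 175 157  85  22   3  84 181 178 178 178 183 177]
146 pred 248.01 [182 179 178 176 176 123   9  19  11  83  97 158 178 182 178]
147 pred 248.07 [177 177 176 179 154  81   3  21  10   6  13  56 122 177 179]
186 pred 360.01 obs 359.84
190 pred 361.88 obs 363.89
194 pred 363.75 obs 365.67
198 pred 365.62 obs 367.05
202 pred 367.49 obs 367.00
206 pred 369.36 obs 368.89
210 pred 371.24 obs 370.85
214 pred 373.11 obs 372.57
218 pred 374.98 obs 374.23
222 pred 376.85 obs 376.58
226 pred 378.72 obs 378.05
```

```bash
sed -i 's/^mouth=.*/mouth=np.array([.4730,.2893,.160]);psi=np.radians(-9.9)/' h.py
cat >> h.py <<'E'
def ins(dep): go(mouth-tx*(.057+.130-dep)-tapp*.0015+ex*.0004,ax(tapp,-tx))
ex=np.array([np.cos(psi),np.sin(psi),0])
E
python3 - <<'E'
from h import *
ins(0);ins(.01)
E
```

```text
t 7.53 shift cm [ 0.    0.02 -5.85] turn [-0.  -0.1 -0.1] | 5.9 0.2 J [ 0.52  0.09  1.54 -0.56  1.94  0.6 ] F [-0.2 -0.1 -0.8] M [ 0.31 -0.    0.07] w 0.0175
t 7.53 shift cm [ 0.    0.02 -6.85] turn [-0.  -0.1 -0.1] | 6.9 0.2 J [ 0.52  0.09  1.54 -0.56  1.94  0.6 ] F [-0.2 -0.1 -0.8] M [ 0.31 -0.    0.07] w 0.0175
```

```bash
python3 -m pendant '[[[0,0,-1.5],[0,0,0],0],[[0,0,-3],[0,0,0],0],[[0,0,-4.3],[0,0,0],0],[[0,0,-5],[0,0,0],0],[[0,0,-5.3],[0,0,0],0]]';python3 -m pendant '[[[0,0,-0.1],[0,0,0],0],[[0,0,-0.2],[0,0,0],0],[[0,0,-0.3],[0,0,0],0],[[0,0,-0.3],[0,0,0],0],[[0,0,-0.3],[0,0,0],0]]'
python3 - <<'E'
from h import *
ins(.0)
for n in ("side","scene"):
    im,d=cams.get_image(n);cv2.imwrite(f"pics/{n}5.png",im);np.savez(f"pics/{n}5.npz",im=im,d=d)
A=np.load("pics/side5.npz")["im"][125:165,230:270];B=np.load("pics/scene5.npz")["im"][225:265,365:405]
cv2.imwrite("pics/c5.png",cv2.resize(cv2.hconcat([A,B]),None,fx=10,fy=10,interpolation=cv2.INTER_CUBIC))
E
```

```text
time_s: 7.95
eef_pos: [0.4478, 0.1457, 0.2835]
tcp_rot: [0.001, 0.874, -1.741]
contact_force: [-0.6, -0.4, -1.3]
grip_width: 0.0169
time_s: 8.37
eef_pos: [0.4483, 0.1479, 0.2819]
tcp_rot: [0.002, 0.874, -1.741]
contact_force: [0.8, -0.7, -0.1]
grip_width: 0.0169
t 8.37 shift cm [-0.04  0.04 -0.13] turn [ 0.  -0.1 -0.1] | 0.1 0.1 J [ 0.57  0.19  1.49 -0.53  1.92  0.68] F [ 0.8 -0.7 -0.1] M [ 0.35 -0.01 -0.01] w 0.0169
```

View pics/c5.png

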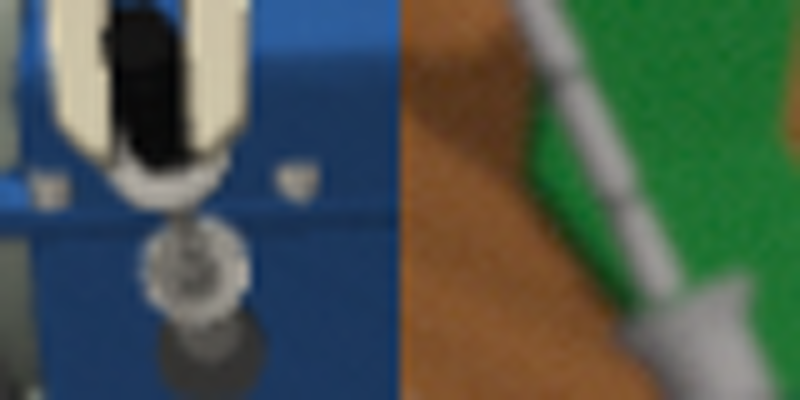

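```bash
python3 -m pendant '[[[-0.1,0,-0.3],[0,0,0],0],[[-0.1,0,-0.6],[0,0,0],0],[[-0.1,0,-0.9],[0,0,0],0],[[-0.1,0,-1.2],[0,0,0],0],[[-0.1,0,-1.4],[0,0,0],0]]'
python3 - <<'E'
from h import *
ins(.015);s,T=tcp();print("tool F",(T[:3,:3].T@s["contact_force"]).round(1))
E
```

```text
time_s: 8.88
eef_pos: [0.4502, 0.1593, 0.2732]
tcp_rot: [0.001, 0.874, -1.741]
contact_force: [0.1, -0.5, -0.8]
grip_width: 0.0171
t 8.88 shift cm [ 0.04  0.06 -0.18] turn [ 0.  -0.1 -0.1] | 0.2 0.1 J [ 0.59  0.22  1.48 -0.52  1.92  0.7 ] F [ 0.1 -0.5 -0.8] M [ 0.3   0.04 -0.01] w 0.0171
tool F [ 0.9  0.1 -0.1]
```

```bash
python3 -m pendant '[[[0,0,-0.3],[0,0,0],0],[[0,0,-0.6],[0,0,0],0],[[0,0,-0.9],[0,0,0],0],[[0,0,-1.1],[0,0,0],0],[[0,0,-1.2],[0,0,0],0]]'
python3 - <<'E'
from h import *
ins(.025);s,T=tcp();print("tool F",(T[:3,:3].T@s["contact_force"]).round(1))
for n in ("side","scene"):
    im,d=cams.get_image(n);cv2.imwrite(f"pics/{n}6.png",im);np.savez(f"pics/{n}6.npz",im=im,d=d)
A=np.load("pics/side6.npz")["im"][125:165,230:270];B=np.load("pics/scene6.npz")["im"][225:265,365:405]
cv2.imwrite("pics/c6.png",cv2.resize(cv2.hconcat([A,B]),None,fx=10,fy=10,interpolation=cv2.INTER_CUBIC))
E
```

```text
time_s: 9.3
eef_pos: [0.4517, 0.1687, 0.2652]
tcp_rot: [0.001, 0.874, -1.741]
contact_force: [0.3, -0.0, -0.5]
grip_width: 0.0172
t 9.3 shift cm [0.03 0.06 0.05] turn [ 0.1 -0.1 -0.1] | 0.1 0.1 J [ 0.6   0.24  1.47 -0.51  1.91  0.71] F [ 0.3 -0.  -0.5] M [ 0.33 -0.02 -0.01] w 0.0172
tool F [ 0.4  0.3 -0.3]
```

View pics/c6.png

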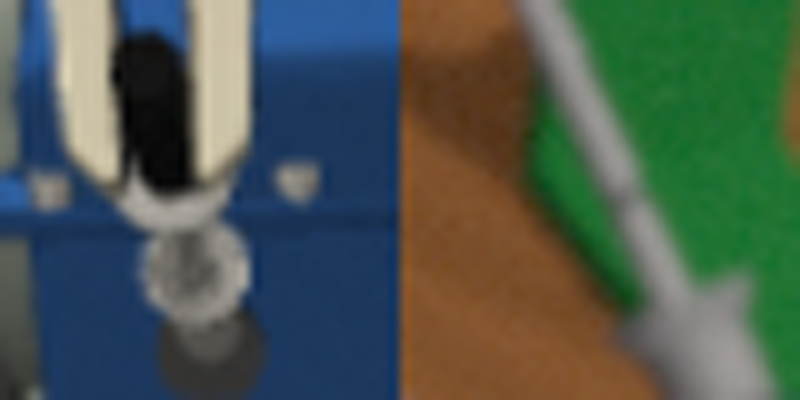

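```bash
python3 -m pendant '[[[0,0.05,-0.6],[0,0,0],0],[[0,0.05,-1.2],[0,0,0],0],[[0,0.05,-1.8],[0,0,0],0],[[0,0.05,-2.4],[0,0,0],0],[[0,0.05,-2.8],[0,0,0],0]]'
python3 - <<'E'
from h import *
ins(.05);s,T=tcp();print("tool F",(T[:3,:3].T@s["contact_force"]).round(1),(T[:3,:3].T@s["moment"]).round(2))
E
```

```text
time_s: 9.82
eef_pos: [0.4558, 0.1901, 0.2465]
tcp_rot: [-0.0, 0.873, -1.742]
contact_force: [-0.9, 0.2, -0.6]
grip_width: 0.017
t 9.82 shift cm [0.01 0.03 0.43] turn [ 0.1 -0.  -0.1] | 0.4 0.1 J [ 0.62  0.3   1.43 -0.5   1.91  0.75] F [-0.9  0.2 -0.6] M [0.31 0.02 0.  ] w 0.017
tool F [ 0.4 -0.9 -0.4] [-0.05  0.3  -0.06]
```

```bash
python3 -m pendant '[[[0,0,-0.6],[0,0,0],0],[[0,0,-1.2],[0,0,0],0],[[0,0,-1.8],[0,0,0],0],[[0,0,-2.4],[0,0,0],0],[[0,0,-2.8],[0,0,0],0]]'
python3 - <<'E'
from h import *
ins(.08);s,T=tcp();print("tool F",(T[:3,:3].T@s["contact_force"]).round(1),(T[:3,:3].T@s["moment"]).round(2))
E
```

```text
time_s: 10.23
eef_pos: [0.4594, 0.2118, 0.2279]
tcp_rot: [-0.001, 0.873, -1.742]
contact_force: [-0.5, 0.7, -1.3]
grip_width: 0.017
t 10.23 shift cm [-0.01  0.05  0.31] turn [ 0.1 -0.  -0.1] | 0.3 0.1 J [ 0.64  0.36  1.4  -0.48  1.9   0.78] F [-0.5  0.7 -1.3] M [ 0.35  0.03 -0.02] w 0.017
tool F [ 0.6 -0.6 -1.4] [-0.04  0.34 -0.08]
```

```bash
python3 -m pendant '[[[0,0.03,-0.5],[0,0,0],0],[[0,0.03,-1.0],[0,0,0],0],[[0,0.03,-1.5],[0,0,0],0],[[0,0.03,-2.0],[0,0,0],0],[[0,0.03,-2.5],[0,0,0],0]]'
python3 - <<'E'
from h import *
ins(.105);s,T=tcp();print("tool F",(T[:3,:3].T@s["contact_force"]).round(1),(T[:3,:3].T@s["moment"]).round(2))
for n in ("side","scene"):
    im,d=cams.get_image(n);cv2.imwrite(f"pics/{n}7.png",im);np.savez(f"pics/{n}7.npz",im=im,d=d)
A=np.load("pics/side7.npz")["im"][125:165,230:270];B=np.load("pics/scene7.npz")["im"][225:265,365:405]
cv2.imwrite("pics/c7.png",cv2.resize(cv2.hconcat([A,B]),None,fx=10,fy=10,interpolation=cv2.INTER_CUBIC))
im,d=cams.get_image("wrist");cv2.imwrite("pics/w7.png",im)
E
```

```text
time_s: 10.65
eef_pos: [0.463, 0.231, 0.2115]
tcp_rot: [-0.001, 0.873, -1.742]
contact_force: [0.0, -0.9, -1.2]
grip_width: 0.0169
t 10.65 shift cm [-0.01  0.02  0.36] turn [ 0.1 -0.  -0.1] | 0.4 0.1 J [ 0.66  0.41  1.36 -0.47  1.89  0.8 ] F [ 0.  -0.9 -1.2] M [0.33 0.07 0.01] w 0.0169
tool F [ 1.5  0.2 -0.2] [-0.09  0.31 -0.09]
```

View pics/c7.png

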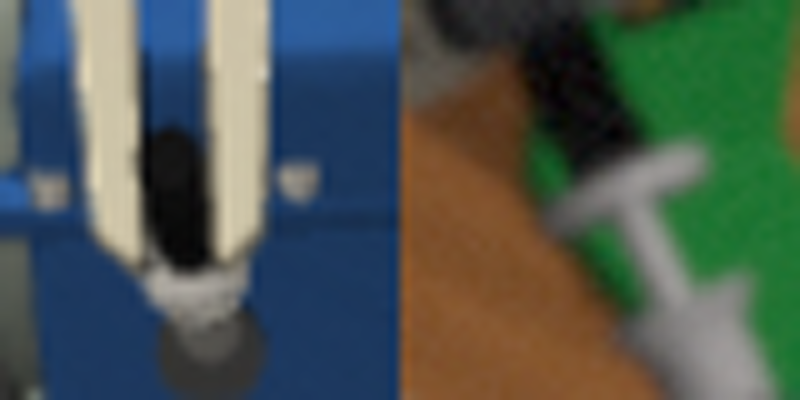

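View pics/w7.png

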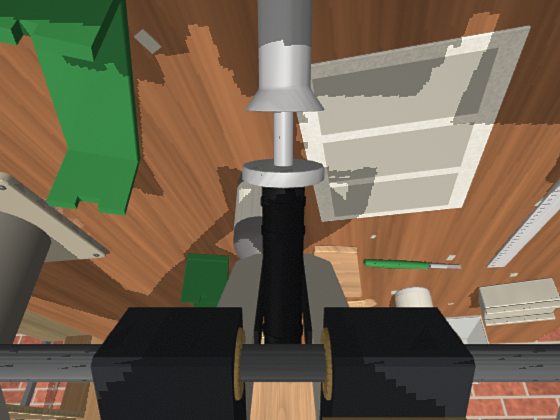

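Run:
```python
from h import *
T,im,P=stick("w8")
for v in range(60,190,8):
    print(v,[tuple((P[v,u]*1000).round(1)) for u in (270,284,298)])
```

```text
5 257 311 top x -8.9 y -0.0 z -115.4 mm
40 258 310 top x -8.9 y -0.0 z -104.5 mm
80 259 309 top x -8.9 y 0.0 z -91.4 mm
120 273 292 top x -2.4 y -0.6 z -77.0 mm
150 273 292 top x -2.6 y -0.6 z -65.4 mm
collar pts 535 [ -5.1  -1.8 -57.3] [-12.4 -17.1 -59.4] [ 13.1  16.3 -53.2]
60 [(np.float64(-7.3), np.float64(-5.0), np.float64(-98.1)), (np.float64(-8.9), np.float64(-0.0), np.float64(-98.0)), (np.float64(-6.9), np.float64(5.0), np.float64(-98.1))]
68 [(np.float64(-8.2), np.float64(-5.0), np.float64(-95.4)), (np.float64(-9.1), np.float64(-0.0), np.float64(-95.3)), (np.float64(-7.9), np.float64(5.0), np.float64(-95.4))]
76 [(np.float64(-7.5), np.float64(-5.1), np.float64(-92.8)), (np.float64(-8.7), np.float64(-0.0), np.float64(-92.7)), (np.float64(-7.0), np.float64(5.0), np.float64(-92.8))]
84 [(np.float64(-7.3), np.float64(-5.1), np.float64(-90.0)), (np.float64(-8.9), np.float64(-0.0), np.float64(-90.0)), (np.float64(-7.2), np.float64(5.1), np.float64(-90.0))]
92 [(np.float64(-9.7), np.float64(-5.0), np.float64(-87.3)), (np.float64(-10.0), np.float64(-0.0), np.float64(-87.3)), (np.floa
[... 1474 characters left out ...]
64 [(np.float64(2.6), np.float64(-5.7), np.float64(-58.9)), (np.float64(-2.8), np.float64(0.0), np.float64(-59.9)), (np.float64(1.0), np.float64(5.8), np.float64(-59.2))]
172 [(np.float64(-13.9), np.float64(-5.2), np.float64(-59.0)), (np.float64(-13.9), np.float64(-0.0), np.float64(-59.0)), (np.float64(-16.0), np.float64(5.1), np.float64(-59.4))]
180 [(np.float64(-15.1), np.float64(-5.2), np.float64(-56.2)), (np.float64(-15.1), np.float64(-0.0), np.float64(-56.2)), (np.float64(-13.1), np.float64(5.3), np.float64(-55.8))]
188 [(np.float64(-5.6), np.float64(-5.6), np.float64(-50.8)), (np.float64(-7.3), np.float64(0.0), np.float64(-51.2)), (np.float64(-4.6), np.float64(5.7), np.float64(-50.5))]
```

```bash
python3 -m pendant '[[[0,0.05,-0.5],[0,0,0],0],[[-0.03,0.05,-1.0],[0,0,0],0],[[-0.03,0.05,-1.4],[0,0,0],0],[[-0.03,0.05,-1.7],[0,0,0],0],[[-0.03,0.05,-1.8],[0,0,0],0]]'
python3 - <<'E'
from h import *
ins(.130);s,T=tcp();print("tool F",(T[:3,:3].T@s["contact_force"]).round(1),(T[:3,:3].T@s["moment"]).round(2))
E
python3 -m pendant '[[[0,0,-0.05],[0,0,0],0],[[0,0,-0.1],[0,0,0],0],[[0,0,-0.15],[0,0,0],0],[[0,0,-0.2],[0,0,0],0],[[0,0,-0.2],[0,0,0],0]]'
python3 - <<'E'
from h import *
ins(.130);T,im,P=stick("w9");s,_=tcp();print("tool F",(T[:3,:3].T@s["contact_force"]).round(1),(T[:3,:3].T@s["moment"]).round(2))
for v in range(130,190,4):
    print(v,[tuple((P[v,u]*1000).round(1)) for u in (270,284,298)])
E
```

```text
time_s: 11.27
eef_pos: [0.4657, 0.2447, 0.1998]
tcp_rot: [-0.002, 0.872, -1.742]
contact_force: [-0.1, 0.3, -1.4]
grip_width: 0.0168
t 11.27 shift cm [-0.01 -0.   -0.32] turn [ 0.2  0.  -0.1] | 0.3 0.2 J [ 0.68  0.45  1.33 -0.46  1.89  0.82] F [-0.1  0.3 -1.4] M [ 0.34  0.06 -0.01] w 0.0168
tool F [ 0.9 -0.1 -1.1] [-0.06  0.32 -0.1 ]
time_s: 11.68
eef_pos: [0.4659, 0.2462, 0.1985]
tcp_rot: [-0.002, 0.872, -1.742]
contact_force: [-0.4, -0.8, -2.6]
grip_width: 0.0171
t 11.68 shift cm [-0.   -0.   -0.12] turn [ 0.2  0.  -0.1] | 0.1 0.2 J [ 0.68  0.46  1.33 -0.46  1.89  0.82] F [-0.4 -0.8 -2.6] M [ 0.36 -0.02 -0.03] w 0.0171
120 258 307 top x -8.8 y -0.6 z -77.4 mm
150 254 313 top x -10.5 y -0.0 z -66.5 mm
collar pts 667 [ -6.1  -1.9 -58.9] [-12.3 -17.  -67.5] [  5.9  16.2 -53.3]
tool F [ 0.4 -0.9  0.3] [-0.03  0.33 -0.05]
130 [(np.float64(-6.5), np.float64(-5.3), np.float64(-73.6)), (np.float64(-9.0), np.float64(-0.0), np.float64(-73.8)), (np.float64(-8.2), np.float64(5.2), np.float64(-73.8))]
134 [(np.float64(-7.1), np.float64(-5.3), np.float64(-72.2)), (np.float64(-9.2), np.float64(-0
[... 1684 characters left out ...]
oat64(-14.8), np.float64(-5.2), np.float64(-58.4)), (np.float64(-15.8), np.float64(-0.0), np.float64(-58.6)), (np.float64(-13.7), np.float64(5.2), np.float64(-58.2))]
178 [(np.float64(-13.9), np.float64(-5.2), np.float64(-56.7)), (np.float64(-15.4), np.float64(-0.0), np.float64(-57.0)), (np.float64(-13.5), np.float64(5.2), np.float64(-56.6))]
182 [(np.float64(-13.8), np.float64(-5.2), np.float64(-55.2)), (np.float64(-14.5), np.float64(-0.0), np.float64(-55.3)), (np.float64(-14.0), np.float64(5.2), np.float64(-55.2))]
186 [(np.float64(-15.1), np.float64(-5.2), np.float64(-53.9)), (np.float64(-15.5), np.float64(-0.0), np.float64(-54.0)), (np.float64(-14.9), np.float64(5.2), np.float64(-53.9))]
```

View pics/w9.png

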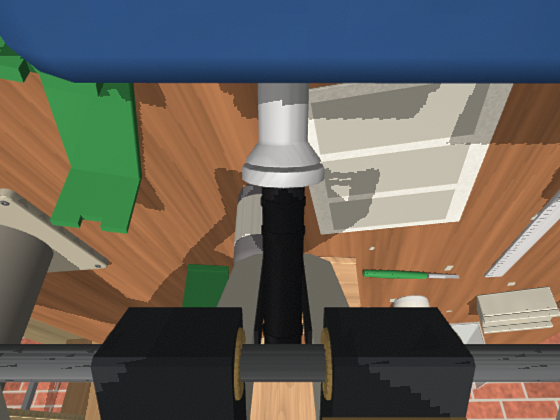

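```bash
cat > f.py <<'E'
from h import *
ins(.130);s,T=tcp();print("tool F",(T[:3,:3].T@s["contact_force"]).round(1),(T[:3,:3].T@s["moment"]).round(2))
E
python3 -m pendant '[[[0,0,-0.02],[0,0,0],0],[[0,0,-0.05],[0,0,0],0],[[0,0,-0.08],[0,0,0],0],[[0,0,-0.1],[0,0,0],0],[[0,0,-0.1],[0,0,0],0]]'; python3 f.py
```

```text
time_s: 12.15
eef_pos: [0.4661, 0.247, 0.1979]
tcp_rot: [-0.002, 0.872, -1.742]
contact_force: [-0.4, -0.1, -1.2]
grip_width: 0.0169
t 12.15 shift cm [-0.   -0.   -0.02] turn [ 0.2  0.  -0. ] | 0.0 0.2 J [ 0.68  0.46  1.33 -0.46  1.89  0.82] F [-0.4 -0.1 -1.2] M [ 0.3   0.07 -0.03] w 0.0169
tool F [ 1.  -0.4 -0.7] [-0.06  0.28 -0.11]
```

```bash
python3 -m pendant '[[[0,0,-0.02],[0,0,0],0],[[0,0,-0.05],[0,0,0],0],[[0,0,-0.08],[0,0,0],0],[[0,0,-0.1],[0,0,0],0],[[0,0,-0.1],[0,0,0],0]]'; python3 f.py
```

```text
time_s: 12.57
eef_pos: [0.4662, 0.2474, 0.1974]
tcp_rot: [-0.002, 0.871, -1.743]
contact_force: [-0.5, -3.0, 0.9]
grip_width: 0.0171
t 12.57 shift cm [-0.01 -0.01  0.04] turn [ 0.1  0.1 -0. ] | 0.0 0.2 J [ 0.68  0.46  1.32 -0.46  1.89  0.82] F [-0.5 -3.   0.9] M [-0.22  0.16 -0.03] w 0.0171
tool F [1.2 0.  2.9] [-0.06 -0.25 -0.11]
```

```bash
python3 -m pendant '[[[0,0,-0.02],[0,0,0],0],[[0,0,-0.05],[0,0,0],0],[[0,0,-0.08],[0,0,0],0],[[0,0,-0.08],[0,0,0],0],[[0,0,-0.08],[0,0,0],0]]'; python3 f.py
python3 - <<'E'
from h import *
for n in ("side","scene"):
    im,d=cams.get_image(n);cv2.imwrite(f"pics/{n}8.png",im);np.savez(f"pics/{n}8.npz",im=im,d=d)
A=np.load("pics/side8.npz")["im"][125:165,230:270];B=np.load("pics/scene8.npz")["im"][225:265,365:405]
cv2.imwrite("pics/c8.png",cv2.resize(cv2.hconcat([A,B]),None,fx=10,fy=10,interpolation=cv2.INTER_CUBIC))
im,d=cams.get_image("wrist");cv2.imwrite("pics/w10.png",cv2.resize(im[70:210,220:350],None,fx=4,fy=4))
E
```

```text
time_s: 12.98
eef_pos: [0.4662, 0.2474, 0.1972]
tcp_rot: [-0.002, 0.87, -1.743]
contact_force: [-0.5, -6.0, 2.1]
grip_width: 0.017
t 12.98 shift cm [-0.03 -0.01  0.05] turn [ 0.1  0.2 -0. ] | 0.1 0.2 J [ 0.68  0.46  1.32 -0.46  1.89  0.83] F [-0.5 -6.   2.1] M [-0.79  0.28  0.05] w 0.017
tool F [2.2 0.5 5.9] [-0.13 -0.83 -0.08]
```

View pics/c8.png

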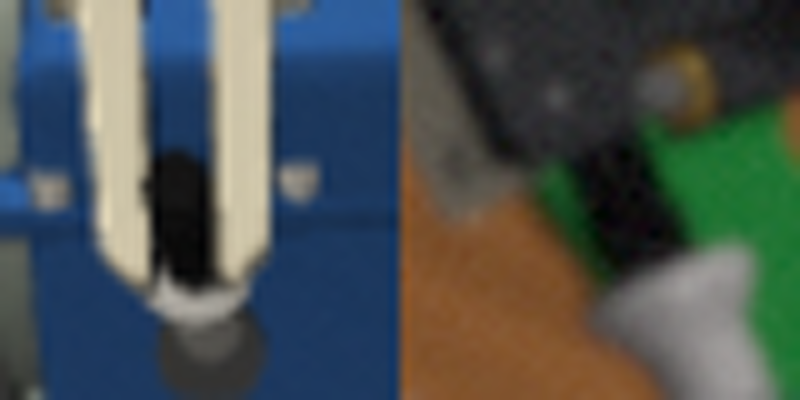

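View pics/w10.png

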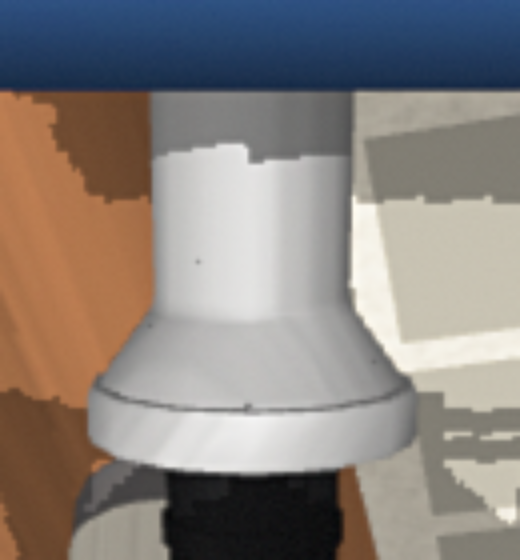

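```bash
python3 -m pendant '[[[0,0,0.3],[0,0,0],0],[[0,0,0.9],[0,0,0],0],[[0,0,1.6],[0,0,0],0],[[0,0,2.4],[0,0,0],0],[[0,0,3.2],[0,0,0],0]]'; python3 f.py
```

```text
time_s: 13.55
eef_pos: [0.462, 0.2228, 0.2185]
tcp_rot: [-0.001, 0.871, -1.743]
contact_force: [0.3, -1.1, -1.0]
grip_width: 0.0171
t 13.55 shift cm [-0.01 -0.01 -3.23] turn [ 0.1  0.1 -0. ] | 3.2 0.2 J [ 0.66  0.39  1.37 -0.48  1.9   0.79] F [ 0.3 -1.1 -1. ] M [0.37 0.05 0.  ] w 0.0171
tool F [1.4 0.5 0.1] [-0.07  0.35 -0.08]
```

```bash
python3 -m pendant '[[[0,0,0.9],[0,0,0],0],[[0,0,1.8],[0,0,0],0],[[0,0,2.7],[0,0,0],0],[[0,0,3.6],[0,0,0],0],[[0,0,4.5],[0,0,0],0]]'; python3 f.py
python3 -m pendant '[[[0,0,1],[0,0,0],0],[[0,0,2],[0,0,0],0],[[0,0,3],[0,0,0],0],[[0,0,4],[0,0,0],0],[[0,0,5],[0,0,0],0]]'; python3 f.py
python3 -m pendant '[[[0,0,1],[0,0,0],0],[[0,0,2],[0,0,0],0],[[0,0,3],[0,0,0],0],[[0,0,4],[0,0,0],0],[[0,0,4.5],[0,0,0],0]]'; python3 f.py
```

```text
time_s: 13.97
eef_pos: [0.456, 0.1882, 0.2483]
tcp_rot: [-0.001, 0.871, -1.743]
contact_force: [0.5, -0.4, -0.5]
grip_width: 0.0171
t 13.97 shift cm [ 0.01 -0.02 -7.83] turn [ 0.1  0.1 -0. ] | 7.8 0.1 J [ 0.62  0.3   1.43 -0.5   1.91  0.74] F [ 0.5 -0.4 -0.5] M [ 0.33 -0.   -0.05] w 0.0171
tool F [ 0.6  0.5 -0.1] [ 0.01  0.32 -0.07]
time_s: 14.38
eef_pos: [0.4494, 0.1497, 0.2812]
tcp_rot: [-0.001, 0.871, -1.743]
contact_force: [0.2, 0.5, -1.4]
grip_width: 0.0171
t 14.38 shift cm [ 1.000e-02 -2.000e-02 -1.293e+01] turn [ 0.1  0.1 -0. ] | 12.9 0.1 J [ 0.57  0.2   1.49 -0.53  1.92  0.68] F [ 0.2  0.5 -1.4] M [ 0.3   0.05 -0.01] w 0.0171
tool F [ 0.7  0.1 -1.3] [-0.06  0.29 -0.08]
time_s: 14.8
eef_pos: [0.4436, 0.1149, 0.3114]
tcp_rot: [0.001, 0.871, -1.742]
contact_force: [0.9, -0.5, -1.0]
grip_width: 0.017
t 14.8 shift cm [  0.05  -0.05 -17.58] turn [ 0.   0.1 -0.1] | 17.6 0.1 J [ 0.53  0.11  1.53 -0.56  1.94  0.61] F [ 0.9 -0.5 -1. ] M [ 0.34 -0.02 -0.03] w 0.017
tool F [ 1.   1.  -0.3] [-0.    0.34 -0.04]
```

Run:
```python
from h import *
im=np.load("pics/scene0.npz")["im"];hsv=cv2.cvtColor(im,cv2.COLOR_BGR2HSV)
pm=((hsv[...,1]<75)&(hsv[...,2]>110)).astype(np.uint8)
m=np.zeros_like(pm);m[238:325,220:335]=1;pm&=m
k=np.ones((7,7));pm=cv2.morphologyEx(cv2.morphologyEx(pm,cv2.MORPH_CLOSE,k),cv2.MORPH_OPEN,k)
c=max(cv2.findContours(pm,0,2)[0],key=cv2.contourArea);W=np.array([onz("scene",*p[0],.004)[:2] for p in c],np.float32);print(cv2.minAreaRect(W))
# side corner checks
print([onz("side",u,v,.004)[:2].round(3) for u,v in ((254,214),(318,207),(345,257),(277,270))], "scene",[onz("scene",u,v,.004)[:2].round(3) for u,v in ((222,270),(278,242))])
p=np.array([.5566,.060,.18]);
go(p-hd*.187+[0,0,.0015],ax([0,0,-1],-hd))
```

```text
((0.5590746998786926, 0.08969004452228546), (0.19253700971603394, 0.3088649809360504), 1.8592658042907715)
[array([0.462, 0.194]), array([0.655, 0.183]), array([ 0.656, -0.051]), array([ 0.478, -0.058])] scene [array([ 0.659, -0.051]), array([ 0.481, -0.058])]
t 14.8 shift cm [24.22 12.05  8.6 ] turn [ 0.  40.1 -0. ] | 28.4 40.1 J [ 0.53  0.11  1.53 -0.56  1.94  0.61] F [ 0.9 -0.5 -1. ] M [ 0.34 -0.02 -0.03] w 0.017
```

```bash
cat > g.py <<'E'
from h import *
p=np.array([.557,.061,.18]);go(p-hd*.187+[0,0,.0015],ax([0,0,-1],-hd))
E
python3 -m pendant '[[[1,0.6,1.5],[0,3,0],0],[[2.5,1.5,3],[0,9,0],0],[[4.5,3,4.5],[0,15,0],0],[[6.5,4.2,5.5],[0,21,0],0],[[8.5,5.4,6.5],[0,27,0],0]]'; python3 g.py
```

```text
time_s: 15.22
eef_pos: [0.4798, 0.002, 0.2895]
tcp_rot: [0.023, 1.347, -1.719]
contact_force: [-0.3, -0.4, -1.4]
grip_width: 0.0171
t 15.22 shift cm [13.13  6.51  8.89] turn [ 0.1 12.8 -0.3] | 17.1 12.8 J [ 0.06 -0.16  1.7  -0.22  1.65  0.22] F [-0.3 -0.4 -1.4] M [0.04 0.1  0.07] w 0.0171
```

```bash
python3 -m pendant '[[[2,1.3,1.8],[0,3,0],0],[[4.5,2.6,3.6],[0,6,0],0],[[7,3.9,5.4],[0,9,0],0],[[9.5,5.2,7],[0,12,0],0],[[11.5,6,8.2],[0,12.8,-0.3],0]]'; python3 g.py;python3 -m pendant '[[[0.8,0.3,0.4],[0,0,0],0],[[1.3,0.4,0.5],[0,0,0],0],[[1.3,0.4,0.5],[0,0,0],0],[[1.3,0.4,0.5],[0,0,0],0],[[1.3,0.4,0.5],[0,0,0],0]]'; python3 g.py
```

```text
time_s: 15.63
eef_pos: [0.5212, -0.1152, 0.1947]
tcp_rot: [2.891, 1.569, 1.146]
contact_force: [0.4, -0.5, -0.4]
grip_width: 0.0163
t 15.63 shift cm [1.32 0.5  0.73] turn [-0.  -0.1 -0. ] | 1.6 0.1 J [-0.32 -0.03  1.73  0.    1.44 -0.14] F [ 0.4 -0.5 -0.4] M [-0.09  0.05 -0.  ] w 0.0163
time_s: 16.05
eef_pos: [0.5249, -0.1196, 0.183]
tcp_rot: [2.227, 1.568, 0.484]
contact_force: [0.5, -0.0, 0.1]
grip_width: 0.017
t 16.05 shift cm [0.15 0.05 0.36] turn [ 0.1 -0.1 -0.1] | 0.4 0.2 J [-0.32 -0.01  1.73  0.    1.41 -0.15] F [ 0.5 -0.   0.1] M [-0.09  0.09 -0.02] w 0.017
```

```bash
python3 -m pendant '[[[0,0,0.2],[0,0,0],0],[[0,0,0.35],[0,0,0],0],[[0,0,0.35],[0,0,0],0],[[0,0,0.35],[0,0,0],0],[[0,0,0.35],[0,0,0],0]]'; python3 g.py
python3 - <<'E'
from h import *
stick("w11")
s,T=tcp();tip=(T@[.0015,-.0004,-.187,1])[:3];print("tip",tip.round(4))
for n in ("side","scene"):
    im,d=cams.get_image(n);cv2.imwrite(f"pics/{n}9.png",im);np.savez(f"pics/{n}9.npz",im=im,d=d);print(n,proj(n,tip))
E
```

```text
time_s: 16.47
eef_pos: [0.5244, -0.1229, 0.1832]
tcp_rot: [2.158, 1.568, 0.416]
contact_force: [-0.8, -0.0, -1.1]
grip_width: 0.0169
t 16.47 shift cm [0.17 0.05 0.03] turn [ 0.1 -0.1 -0.1] | 0.2 0.2 J [-0.33 -0.01  1.73  0.    1.41 -0.16] F [-0.8 -0.  -1.1] M [-0.14  0.05 -0.02] w 0.0169
5 273 294 top x -0.7 y -0.2 z -116.4 mm
40 273 293 top x -0.7 y -0.4 z -105.0 mm
80 273 293 top x -1.2 y -0.4 z -91.2 mm
120 273 293 top x -1.2 y -0.4 z -76.5 mm
150 274 292 top x -1.2 y -0.4 z -64.9 mm
collar pts 529 [ -4.   -1.8 -56.8] [-10.9 -17.1 -59. ] [ 13.1  16.2 -52.8]
tip [0.5559 0.0614 0.1819]
side (np.float64(295.9274116829189), np.float64(179.46663472688016))
scene (np.float64(284.9864819220432), np.float64(211.79610963361887))
```

View pics/side9.png

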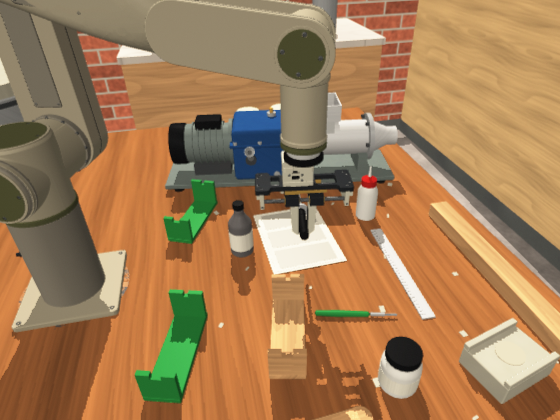

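View pics/scene9.png

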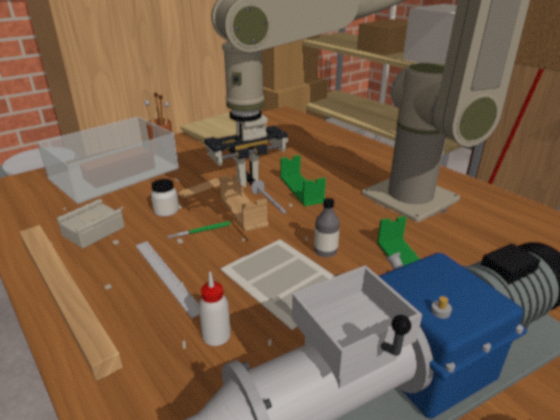

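```bash
python3 -m pendant '[[[0,0,0],[0,0,0],0],[[0,0,0],[0,0,0],0],[[0,0,0],[0,0,0],0],[[0,0,0],[0,0,0],0],[[0,0,0],[0,0,0],0]]'
python3 - <<'E'
from h import *
s,T=tcp();print((T@[.0015,-.0004,-.187,1])[:3].round(4),np.abs(s["qd"]).max(),T[:3,2],s["grip_width"])
a=np.load("pics/scene0.npz")["im"].astype(int);b=np.load("pics/scene9.npz")["im"].astype(int)
d=np.abs(a-b).max(2);
for n,(u,v,w,h) in {"slip":(195,265,40,85),"oil":(310,195,35,65),"ruler":(130,240,70,75),"knife":(165,218,70,22),"jar":(148,178,32,38)}.items(): print(n,(d[v:v+h,u:u+w]>60).mean().round(3))
print(r.close_job())
E
```

```text
time_s: 17.03
eef_pos: [0.5243, -0.123, 0.1829]
tcp_rot: [2.287, 1.568, 0.545]
contact_force: [0.7, -0.6, -0.3]
grip_width: 0.0169
[0.5558 0.0613 0.1818] 0.0015706775687533878 [-0.17067417 -0.98532591 -0.00178577] 0.016911758316657543
slip 0.0
oil 0.0
ruler 0.0
knife 0.0
jar 0.0
the job is handed in; nothing more can be done
None
```

The gear-oil check is done and handed in after about 17 s of robot time.

- **Insertion:** I took the dipstick from the wooden rest and slid it down the dip tube. The wrist force stayed at noise level (about 1–3 N) all the way down. It rose to about 6 N only when the collar met the mouth, and the wrist picture showed no gap there.
- **Withdrawal:** I drew it straight out, about 4.5 cm clear of the mouth, before turning it level.
- **Final hold:** It is level to about 0.1° by the tool pose and within about 0.5° in the wrist depth readings. The tip is at about (0.556, 0.061, 0.182) m. I measured the paper's middle at (0.557, 0.060). The arm was still, with the grip firm at 16.9 mm.
- **Bystanders:** The before and after scene pictures show no change at either bottle, the ruler, the knife or the jar. I did not compare the rib this way, but nothing went near it.
- **Disagreement between views:** The scene camera put the tube mouth 2–4 mm off the side camera's fix. I took a compromise position. The closer wrist view then showed the rod within about 0.6 mm of the tube's axis, and there was no side contact.

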